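# Wedge up the motor on its stand and hold it

### The arm

A 6-joint arm with a two-finger parallel gripper is mounted at the origin on the work surface. World frame = base frame: x ahead of the robot, y to its left, z up, the work surface at z = 0. Lengths are in m, angles in rad, forces in N, time in s.
With the tool pointing down it reaches from about 0.35 to 0.875 m from the base axis. Payload 15.5 kg.
Tool frame: the origin (TCP) lies midway between the tips of the shut fingers; the grasp point (between the pads) lies ctrl.grip_depth behind it (ctrl.grip_depth is the distance from the TCP to the grasp point, in m); z points along the fingers, y is the line along which they close (so a half turn about z gives the same grasp; the last joint's range is limited). The gripper opens to 85 mm and grips with 20 to 120 N. Pads are 22 mm wide; open, the fingers measure 114 mm over their backs; the gripper's body (76 mm by 85 mm) begins 54 mm behind the grasp point. The pads swing forward as they close: fully open they stand 13 mm farther back than shut.
Start: joints at [-1.355, 0.494, 1.345, -0, 1.302, -0.096], TCP at [0.192, -0.595, 0.231] pointing down, gripper open.
Joint ranges: [-2.91, 2.91], [-0.82, 2.16], [0.22, 2.67], [-1.22, 4.37], [0.12, 2.79], [-3.08, 3.08]. Speed limits (rad/s): [1.89, 1.89, 2.57, 3.01, 3.01, 3.01].

### API

Orientations are given as a 3x3 rotation matrix whose columns are the frame's x, y, z axes.
In Python, from bench import ctrl gives the robot as it stands.
- The arm moves only by the tool step_arm, never from a script. Its argument "plan" is a list of rows, each a list of 2 entries, a list of its own where there are three numbers: the shift along the tool's x, y, z in units of 30 mm (1.0 is 30 mm), then the turn, a rotation vector about the tool's x, y, z in units of 6 degrees (1.0 is 6 degrees). A call has 1 to 12 rows; each row shifts and turns the commanded pose from where the row before left it, along the tool's axes as they then stand; what a row does not reach is not made up. A row lasts 1/10 s, in which the tool goes at most 50 mm and 8.59 degrees, less where a joint would pass 70% of its speed; a pose out of reach is approached as far as the arm can. A call is refused whole if a number of a shift passes 1 or a number of a turn 1, either way. A call with a gripper value outside its range is refused whole. "grip" is the closure, from -1 (fully open) to 1 (shut), set as the call begins (left out, the last holds). The fingers move at their own pace and stop on an object; "force" is the grip in N (left out, the last holds). Time passes only in rows, so rows that do not move let the fingers close. It gives the time, the measured TCP pose, the force, the opening and the grip force at its end, in the units of the state.
- ctrl.get_obs(): the state, without advancing time (a new reading comes with each control period).
- ctrl.capture(name): name is "side" or "top"; returns the picture (480x640x3 uint8, red, green, blue); there is no depth.
- ctrl.camera_params(name): a dict with "intrinsics" (3x3 intrinsics, pixels), "world_to_cam" (4x4, takes a point from world to camera coordinates). Camera axes: x right, y down, z forward; pixel columns grow to the right and rows downward; lengths in m; the calibration is good to about 2 mm. A picture is of the moment at which its call begins. camera_params takes no time and is no camera call.
- ctrl.sign_off(): hands the job in; it is judged then, once.
Trained networks look in the newest picture that a camera, given by its name, has taken for a name from the list of things; names that differ only in an ending like _2 or _b are one class to them, and where a whole thing is asked for, a point or a joint stands for the part that bears it (a point fixed in the world has none). Each returns a list of dicts, best first, with "p" (0 to 1); they miss things now and then, are a little off and sometimes report something else, mostly with a low value. They report only what shows in the picture. A call takes as long as a camera call. They do not tell look-alikes from the thing itself.
- ctrl.boxes_of(camera, name): "at" ([x, y, z] in m, in world coordinates, good to about 4 mm: the middle of the surface that is visible of it).
- ctrl.masks_of(camera, name): "mask" (480x640 bool, what is visible of it).
The state is a dict: "t": time; "joints": joint angles; "joint_vel": joint speeds; "joint_efforts": joint torques, N m; "tcp_pos": TCP position; "ee_rot": TCP orientation; "contact_force": force on the tool from outside, world axes, zero at the start; "torque": the same for the moment, N m; "opening": finger opening in m; "grasp_force": force on a finger pad.
Only numpy, scipy, OpenCV 4.12 (cv2) and the standard library are available. Lean on these libraries where they do the work, as an engineer would, in place of code of your own. Each camera call takes 0.05 s, during which the arm holds its last target. There are 200 camera calls.

### The job

Pull the orange wedge tool straight up out of its blue holder, set it flat on the bare front of the motor stand's base and push its thin nose under the steel bar until the motor carriage is just lifted clear of the base, by about 4 mm (the black line on the wedge is then under the bar); do not jack it up much further at any time. Finish while still gripping the wedge there by its post, flat on the base and carrying the motor, so that the fixing screws can be set. Lift with the wedge only, keep the robot itself off the motor stand, and leave the other things on the bench where they are.

Things in the scene. Friction and masses are not known exactly. Their poses are not given: they have to be found in the camera images.
- wedge: orange wedge tool, about 0.12 kg: tapered foot with an upright 16 x 16 mm square post, 115 mm high in all, black band near the top of the post. Origin on the flat underside below the post's axis; +x points to the thin nose, z up. Foot 26 mm wide, from x = -8 to +68 mm; its top slopes evenly from 3 mm thick at the nose to 18 mm at x = +8 mm. Starts standing in the blue holder
- wedge_nose (a point): middle of the wedge's thin front edge, on the underside (68 mm along +x from the wedge's origin)
- wedge_line (a point): middle of the black line across the wedge's slope, 36 mm behind the nose, where the foot is 12 mm thick
- wedge_grip (a point): good place to grip the wedge's post: on its axis, 80 mm above the underside
- holder: blue open-topped upright holder for the wedge tool, fixed, outside 98 (x) x 48 (y) x 45 mm high, walls and floor 5 mm thick; origin at the centre of its underside. The wedge stands loosely inside, nose towards the holder's +x, post near its -x end
- stand: fixed motor stand. Origin under the centre of its aluminium base plate, 220 x 120 x 10 mm (base top 10 mm above the table). Its +x is the push direction: the front (x -110 to -10 mm) is bare; the rear carries the grey motor carriage, 94 mm above the table at its highest, 0.5 to 1.0 kg, its two side skids resting on the base, free to move only straight up; behind it a blue column 130 mm high
- lift_bar (a point): round steel bar across the carriage's front, 8 mm thick, 92 mm long along the stand's y; origin at its middle (stand x = -6 mm), rest underside 8 mm above the base top; passage behind it 72 mm wide, 16 mm high. The wedge, flat on the base, touches it with the nose 20 mm past the bar's axis; each further 4 mm lifts 1 mm, to 4 mm at the black line
- carriage: grey motor carriage with the gearmotor. Origin level with the undersides of its skids, at stand x = 0, y = 0, axes as the stand's: at rest the origin is 10 mm above the table (on the base); its height beyond that is the lift. Upper stop at 15 mm lift
- holder2: grey open-topped holder, same size as the blue one, fixed; holds the grey tamper
- tamper: bystander: tool of the same size as the wedge (post top 120 mm above the table), but with a grey flat 18 mm thick foot and a pale wooden post; stands in the grey holder; not to be used
- multimeter: bystander: yellow multimeter lying flat, 150 x 75 x 34 mm; origin at the centre of its underside
- spool: bystander: steel-coloured spool, 56 mm in diameter, 40 mm high; origin at the centre of its underside
- screwdriver: bystander: screwdriver lying on the bench
- tray: bystander: green parts tray 90 x 120 x 25 mm; origin at the centre of its underside
- fluxjar: bystander: small jar, 50 mm in diameter, 60 mm high; origin at the centre of its underside
There are look-alikes about, which are no part of the job. Of the things that look like the holder, take the one that is farthest to the robot's left at the start. There is more than one size of the wedge; the one meant has the size given above.

How it is judged:
By the outcome, as a careful person would: the job done as asked, in the order asked, and still so for the second after the job is handed in, while the arm keeps its last pose, push and grip.
It also fails if it takes over 42 s, if anything falls off the work surface, if the arm or the gripper's body presses on something with over 40 N, if the wrist force passes 120 N, or if a joint passes its speed limit or range.

## Working session

There is one attempt and no reset: what is moved stays moved. The work goes in short steps, Python scripts to look and compute and a tool call to move; the robot and the scene stay as the last step left them, time stands still between calls to the robot, and variables do not carry over. Pictures are saved under pics/ and viewed, at most 10 in all, crops included, and the job is handed in when it is done.

Besides the shell and the picture viewer there is one more tool, called by a JSON object that holds its "name" and its "arguments". step_arm: Moves the arm, as the interface text tells. Its arguments: {"type":"object","properties":{"plan":{"type":"array"},"grip":{"type":"number"},"force":{"type":"number"}},"required":["plan"]}

```bash
mkdir -p pics; cat > h.py <<'E'
import numpy as np, cv2
from bench import ctrl
E
python3 - <<'E'
from h import *
for n in ("side","top"):
    im=ctrl.capture(n); cv2.imwrite(f"pics/{n}0.png",im[:,:,::-1])
    P=ctrl.camera_params(n); print(n,np.round(P["intrinsics"],1).tolist(),np.round(P["world_to_cam"],3).tolist())
    for k in ("wedge","holder","wedge_grip","wedge_nose","stand","lift_bar","carriage","tamper","multimeter"):
        print(k,[(round(d["p"],2),np.round(d["at"],3).tolist()) for d in ctrl.boxes_of(n,k)])
o=ctrl.get_obs(); print(o["t"],o["tcp_pos"],np.round(o["ee_rot"],3).tolist(),ctrl.grip_depth)
E
```

```text
side [[474.7, 0.0, 326.0], [0.0, 474.7, 243.0], [0.0, 0.0, 1.0]] [[-0.881, -0.474, -0.004, 0.49], [-0.283, 0.533, -0.797, 0.286], [0.38, -0.701, -0.604, 0.774], [0.0, 0.0, 0.0, 1.0]]
wedge [(0.8, [0.414, -0.267, 0.032]), (0.6, [0.518, -0.257, 0.079])]
holder [(0.81, [0.485, -0.39, 0.023]), (0.65, [0.556, -0.05, 0.033]), (0.64, [0.551, -0.252, 0.028])]
wedge_grip [(0.84, [0.413, -0.264, 0.032]), (0.79, [0.512, -0.261, 0.083]), (0.67, [0.745, -0.246, 0.029])]
wedge_nose [(0.71, [0.52, -0.257, 0.08]), (0.68, [0.412, -0.266, 0.032])]
stand [(0.88, [0.517, 0.298, 0.032]), (0.17, [0.516, -0.261, 0.082])]
lift_bar [(0.58, [0.518, 0.296, 0.033]), (0.56, [0.524, 0.276, 0.061])]
carriage [(0.78, [0.519, 0.274, 0.061])]
tamper [(0.96, [0.529, -0.049, 0.073])]
multimeter [(0.8, [0.746, -0.242, 0.033])]
top [[441.5, 0.0, 317.1], [0.0, 441.5, 244.8], [0.0, 0.0, 1.0]] [[0.01, -1.0, 0.022, -0.087], [-0.993, -0.013, -0.119, 0.594], [0.119, -0.02, -0.993, 0.93], [0.0, 0.0, 0.0, 1.0]]
wedge [(0.88, [0.544, -0.272, 0.017]), (0.73, [0.408, -0.262, 0.023]), (0.43, [0.56, -0.07, 0.023])]
holder [(0.8, [0.48, -0.396, 0.015]), (0.61, [0.559, -0.27, 0.033]), (0.61, [0.559, -0.066, 0.038])]
wedge_grip [(0.89, [0.407, -0.257, 0.026]), (0.57, [0.54, -0.27, 0.021])]
wedge_nose [(0.81, [0.545, -0.267, 0.017]), (0.58, [0.409, -0.257, 0.023])]
stand [(0.69, [0.535, 0.258, 0.027])]
lift_bar [(0.93, [0.528, 0.281, 0.052]), (0.61, [0.542, -0.27, 0.02])]
carriage [(0.62, [0.53, 0.279, 0.055]), (0.49, [0.544, -0.27, 0.013])]
tamper [(0.81, [0.557, -0.07, 0.022]), (0.45, [0.547, -0.268, 0.016])]
multimeter [(0.78, [0.761, -0.267, 0.035])]
1.0 [ 0.19172107 -0.5948394   0.23128346] [[0.952, 0.307, -0.0], [0.307, -0.952, 0.0], [-0.0, -0.0, -1.0]] 0.0187
```

View pics/side0.png

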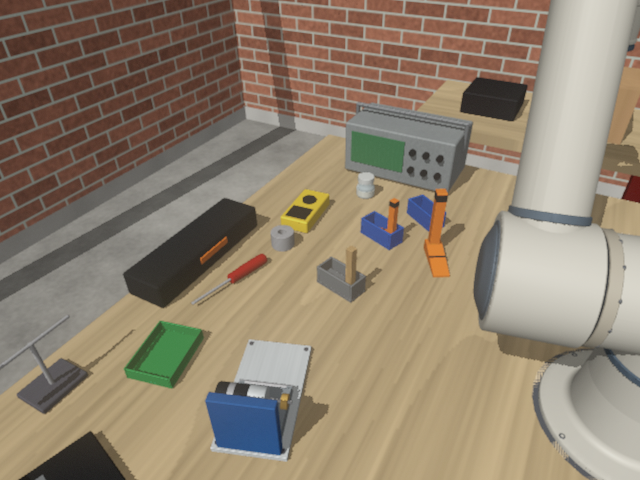

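View pics/top0.png

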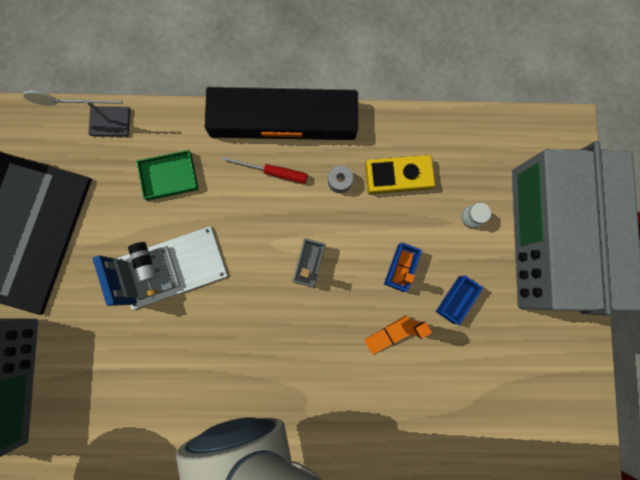

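The side view shows the blue holder with the wedge at about (382,228). There is an empty blue holder at (427,212), and the larger look-alike wedge stands on the table at (437,240). In the top view the right holder is at (403,267), and the stand's bare front is to the right at about (205,258), with the column on the left. Next I'll zoom in on these.

```bash
python3 - <<'E'
import cv2,numpy as np
t=cv2.imread("pics/top0.png");s=cv2.imread("pics/side0.png")
def c(im,x,y,w,h,f): return cv2.resize(im[y:y+h,x:x+w],None,fx=f,fy=f,interpolation=cv2.INTER_CUBIC)
A=c(t,90,215,150,100,4)   # 600x400
B=c(t,380,235,50,62,4)    # 200x248
C=c(s,355,190,60,60,4)    #240
D=c(s,200,335,120,130,0.1)
o=np.zeros((600,800,3),np.uint8)
o[:400,:600]=A;o[:248,600:]=B
o[250:490,600:]=C[:,:200]
cv2.imwrite("pics/z1.png",o)
cv2.imwrite("pics/z2.png",c(s,195,335,125,130,4.5))
E
```

```text
(no output)
```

View pics/z1.png

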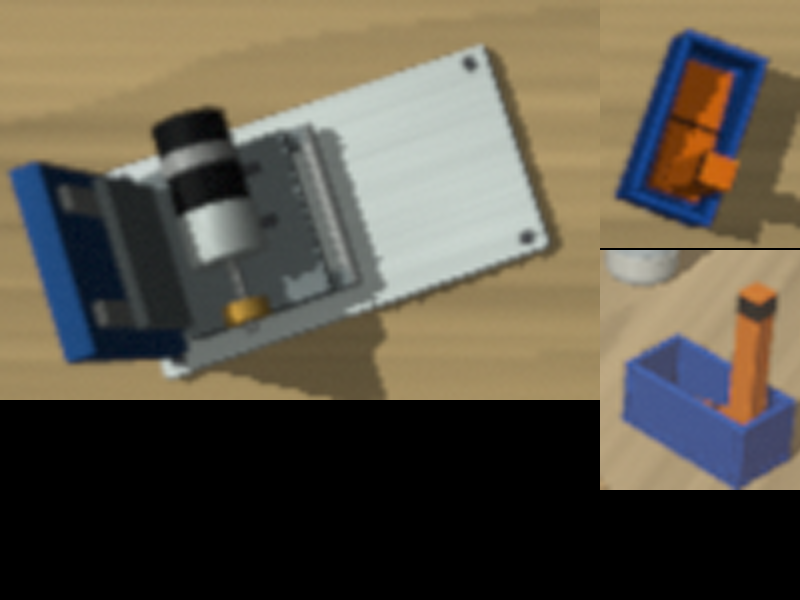

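View pics/z2.png

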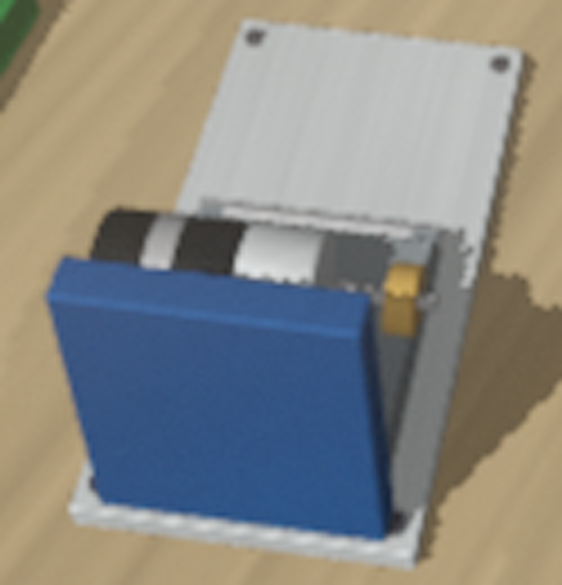

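The crops give corner pixels for the stand plate, the holder rim and the post top. I'll fit the poses from both views.

```bash
cat >> h.py <<'E'
from scipy.optimize import least_squares
def proj(n,X):
    P=ctrl.camera_params(n); X=np.atleast_2d(X); W=np.array(P["world_to_cam"])
    c=X@W[:3,:3].T+W[:3,3]; u=c@np.array(P["intrinsics"]).T; return u[:,:2]/u[:,2:]
def tf(p,L):
    c,s=np.cos(p[2]),np.sin(p[2]); L=np.array(L,float)
    return np.c_[p[0]+c*L[:,0]-s*L[:,1],p[1]+s*L[:,0]+c*L[:,1],L[:,2]+p[3]]
def fit(obs,p0):
    def r(p): return np.concatenate([(proj(n,tf(p,[o[:3] for o in ob]))-np.array([o[3:] for o in ob])).ravel() for n,ob in obs.items()])
    s=least_squares(r,p0); return s.x,s.fun.reshape(-1,2)
def tri(obs):
    return least_squares(lambda X:np.concatenate([(proj(n,X)-u).ravel() for n,u in obs.items()]),[.5,0,.05])
E
python3 - <<'E'
from h import *
a,b,z=.11,.06,.01
st={"top":[(-a,b,z,227.5,276.2),(-a,-b,z,211.2,226.2),(a,b,z,133.7,308.5)],
"side":[(-a,-b,z,249.4,339.9),(-a,b,z,311,346.1),(a,b,z,288.3,455),(a,-b,z,212,444.5)]}
p,f=fit(st,[.53,.27,1.8,0]);print("stand",p.round(4),np.round(f,1).tolist())
a,b,z=.049,.024,.045
ho={"top":[(a,b,z,401.75,242.5),(a,-b,z,422,249.5),(-a,-b,z,408,291.5),(-a,b,z,383.75,284.5)],
"side":[(a,-b,z,374.75,211.5),(a,b,z,360.75,219.5),(-a,b,z,390.5,236.7),(-a,-b,z,403.75,228)]}
p,f=fit(ho,[.55,-.27,-.3,0]);print("holder",p.round(4),np.round(f,1).tolist())
s=tri({"top":[410,277.25],"side":[394.25,201.25]});print("posttop",s.x.round(4),s.fun.round(1))
E
```

```text
stand [5.4400e-01 2.3800e-01 1.9256e+00 6.0000e-04] [[1.7, -0.3], [1.1, -0.6], [-0.3, 1.3], [-0.2, -2.0], [0.6, -1.6], [-0.4, 1.7], [-0.9, 1.9]]
holder [ 0.5479 -0.2687 -0.3564 -0.0014] [[-0.6, -0.3], [-0.2, 0.5], [-1.2, 0.7], [2.2, -0.3], [-0.5, 0.1], [-0.2, -0.7], [-0.2, -0.1], [0.3, 0.6]]
posttop [ 0.5219 -0.2646  0.1169] [ 0.1  0.3 -0.3 -0. ]
```

{"name": "step_arm", "arguments": {"plan": [[[0, 0, 0], [0, 0, 0.912]], [[0, 0, 0], [0, 0, 0.912]], [[0, 0, 0], [0, 0, 0.912]], [[0, 0, 0], [0, 0, 0.912]], [[0, 0, 0], [0, 0, 0.912]], [[0, 0, 0], [0, 0, 0.912]], [[0, 0, 0], [0, 0, 0.912]], [[0, 0, 0], [0, 0, 0]]], "grip": -0.3, "force": 30}}

```text
t: 1.8
tcp_pos: [0.1917, -0.5949, 0.2313]
ee_rot: [[0.936, -0.351, 0.0], [-0.351, -0.936, -0.0], [0.0, 0.0, -1.0]]
contact_force: [-1.0, 0.4, -0.7]
opening: 0.0553
grasp_force: 0.0
```

{"name": "step_arm", "arguments": {"plan": [[[0.43, -0.94, 0], [0, 0, 0]], [[0.43, -0.94, 0], [0, 0, 0]], [[0.43, -0.94, 0], [0, 0, 0]], [[0.43, -0.94, 0], [0, 0, 0]], [[0.43, -0.94, 0], [0, 0, 0]], [[0.43, -0.94, 0], [0, 0, 0]], [[0.43, -0.94, 0], [0, 0, 0]], [[0.43, -0.94, 0], [0, 0, 0]], [[0.43, -0.94, 0], [0, 0, 0]], [[0.43, -0.94, 0], [0, 0, 0]], [[0.43, -0.94, 0], [0, 0, 0]], [[0, 0, 0], [0, 0, 0]]]}}

```text
t: 3.0
tcp_pos: [0.4351, -0.3514, 0.2314]
ee_rot: [[0.939, -0.344, 0.001], [-0.344, -0.939, 0.0], [0.0, -0.001, -1.0]]
contact_force: [-0.8, -0.9, 0.2]
opening: 0.0558
grasp_force: 0.0
```

{"name": "step_arm", "arguments": {"plan": [[[0.43, -0.93, 0], [0, 0, 0]], [[0.43, -0.93, 0], [0, 0, 0]], [[0.43, -0.93, 0], [0, 0, 0]], [[0.42, -0.93, 0], [0, 0, 0]], [[0, 0, 0], [0, 0, 0]], [[0, 0, 0.9], [0, 0, 0]], [[0, 0, 0.9], [0, 0, 0]], [[0, 0, 0.9], [0, 0, 0]], [[0, 0, 0.9], [0, 0, 0]], [[0, 0, 0], [0, 0, 0]]]}}

```text
t: 4.0
tcp_pos: [0.5179, -0.2668, 0.1204]
ee_rot: [[0.938, -0.348, -0.005], [-0.348, -0.938, 0.003], [-0.005, -0.001, -1.0]]
contact_force: [-0.7, -0.2, 0.4]
opening: 0.0556
grasp_force: 0.0
```

```bash
python3 - <<'E'
from h import *
t=ctrl.capture("top");s=ctrl.capture("side")
c=lambda im,x,y,w,h:cv2.resize(im[y:y+h,x:x+w],(400,400),interpolation=cv2.INTER_CUBIC)
cv2.imwrite("pics/a.png",np.hstack([c(t,350,210,100,100),c(s,335,150,100,100)])[:,:,::-1])
E
```

```text
(no output)
```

View pics/a.png

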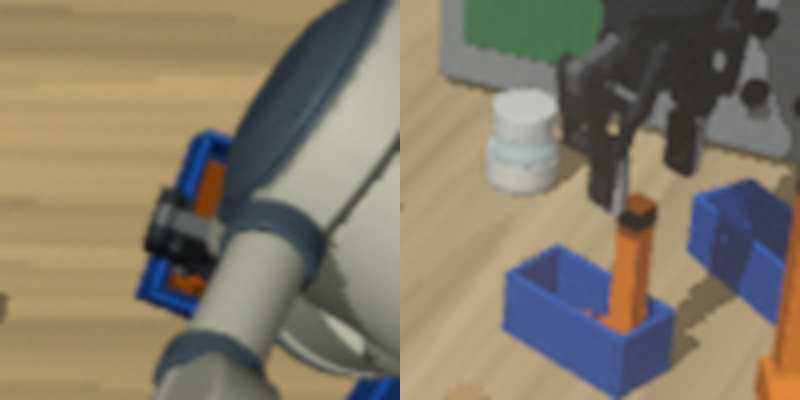

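The side crop shows the open fingers straddling the post top at about crop (637,205), so I'll carry on down.

{"name": "step_arm", "arguments": {"plan": [[[0, 0, 0.5], [0, 0, 0]], [[0, 0, 0.5], [0, 0, 0]], [[0, 0, 0.5], [0, 0, 0]], [[0, 0, 0.25], [0, 0, 0]], [[0, 0, 0], [0, 0, 0]], [[0, 0, 0], [0, 0, 0]]]}}

```text
t: 4.7
tcp_pos: [0.5205, -0.2676, 0.0719]
ee_rot: [[0.937, -0.349, 0.001], [-0.349, -0.937, -0.001], [0.001, 0.0, -1.0]]
contact_force: [0.3, -0.6, 0.6]
opening: 0.0554
grasp_force: 0.0
```

{"name": "step_arm", "arguments": {"plan": [[[0, -0.1, 0.15], [0, 0, 0]], [[0, 0, 0], [0, 0, 0]], [[0, 0, 0], [0, 0, 0]]]}}

```text
t: 5.0
tcp_pos: [0.5212, -0.2642, 0.0665]
ee_rot: [[0.937, -0.349, 0.0], [-0.349, -0.937, -0.0], [0.0, 0.0, -1.0]]
contact_force: [-0.3, -0.2, -1.0]
opening: 0.0554
grasp_force: 0.0
```

{"name": "step_arm", "arguments": {"plan": [[[0, 0, 0], [0, 0, 0]], [[0, 0, 0], [0, 0, 0]], [[0, 0, 0], [0, 0, 0]], [[0, 0, 0], [0, 0, 0]], [[0, 0, 0], [0, 0, 0]], [[0, 0, 0], [0, 0, 0]], [[0, 0, 0], [0, 0, 0]]], "grip": 1, "force": 40}}

```text
t: 5.7
tcp_pos: [0.5212, -0.2643, 0.0664]
ee_rot: [[0.937, -0.349, 0.0], [-0.349, -0.937, -0.0], [0.0, 0.0, -1.0]]
contact_force: [0.2, 0.0, 2.6]
opening: 0.0155
grasp_force: 41.9
```

Gripped, with an opening of 15.5 mm. I'll raise the force and lift straight up.

{"name": "step_arm", "arguments": {"plan": [[[0, 0, 0], [0, 0, 0]], [[0, 0, 0], [0, 0, 0]], [[0, 0, -0.3], [0, 0, 0]], [[0, 0, -0.6], [0, 0, 0]], [[0, 0, -0.8], [0, 0, 0]], [[0, 0, -0.9], [0, 0, 0]], [[0, 0, -0.9], [0, 0, 0]], [[0, 0, -0.5], [0, 0, 0]], [[0, 0, 0], [0, 0, 0]], [[0, 0, 0], [0, 0, 0]]], "force": 100}}

```text
t: 6.7
tcp_pos: [0.5209, -0.2642, 0.1861]
ee_rot: [[0.937, -0.349, -0.0], [-0.349, -0.937, 0.0], [-0.0, 0.0, -1.0]]
contact_force: [-0.5, 1.2, -1.5]
opening: 0.0147
grasp_force: 97.4
```

```bash
python3 - <<'E'
from h import *
t=ctrl.capture("top");s=ctrl.capture("side")
c=lambda im,x,y,w,h:cv2.resize(im[y:y+h,x:x+w],(400,400),interpolation=cv2.INTER_CUBIC)
cv2.imwrite("pics/b.png",np.hstack([c(t,370,210,100,100),c(s,345,130,120,120)])[:,:,::-1])
print(ctrl.get_obs()["joints"])
E
```

```text
[-5.71553296e-01  4.84529558e-01  1.50521364e+00  2.87855395e-06
  1.15353510e+00  1.35601000e+00]
```

View pics/b.png

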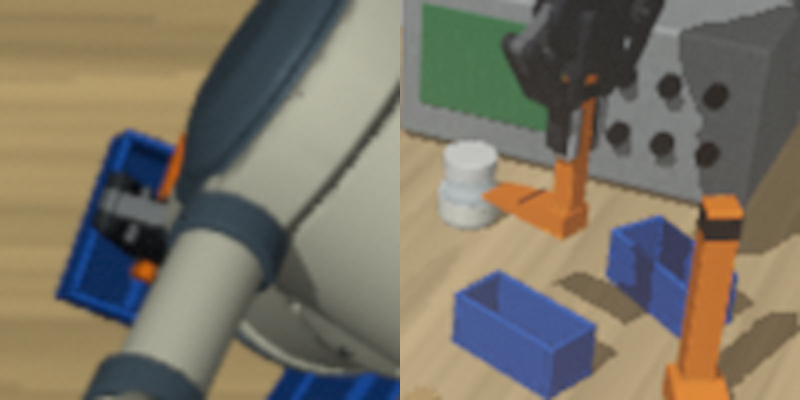

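The wedge is out and hangs upright above the empty holder, seen at crop (560,200) in the side view. Next I'll raise it clear of the tamper, then turn and move across.

{"name": "step_arm", "arguments": {"plan": [[[0, 0, -0.7], [0, 0, 0]], [[0, 0, -0.7], [0, 0, 0]], [[0, 0, -0.6], [0, 0, 0]], [[0, 0, 0], [0, 0, -0.9]], [[0, 0, 0], [0, 0, -0.9]], [[0, 0, 0], [0, 0, -0.9]], [[0, 0, 0], [0, 0, -0.9]], [[0, 0, 0], [0, 0, -0.9]], [[0, 0, 0], [0, 0, -0.9]], [[0, 0, 0], [0, 0, -0.9]], [[0, 0, 0], [0, 0, -0.9]], [[0, 0, 0], [0, 0, -0.9]]]}}

```text
t: 8.0
tcp_pos: [0.5207, -0.264, 0.2451]
ee_rot: [[0.88, 0.475, -0.002], [0.475, -0.88, 0.001], [-0.001, -0.002, -1.0]]
contact_force: [-0.7, 0.6, -1.1]
opening: 0.0152
grasp_force: 97.4
```

{"name": "step_arm", "arguments": {"plan": [[[0, 0, 0], [0, 0, -0.9]], [[0, 0, 0], [0, 0, -0.9]], [[0, 0, 0], [0, 0, -0.9]], [[0, 0, 0], [0, 0, -0.9]], [[0, 0, 0], [0, 0, -0.9]], [[0, 0, 0], [0, 0, -0.9]], [[0, 0, 0], [0, 0, -0.9]], [[0, 0, 0], [0, 0, -0.9]], [[0, 0, 0], [0, 0, -0.9]], [[0, 0, 0], [0, 0, -0.9]], [[0, 0, 0], [0, 0, -0.9]], [[0, 0, 0], [0, 0, -0.9]]]}}

```text
t: 9.2
tcp_pos: [0.5207, -0.264, 0.2451]
ee_rot: [[-0.056, 0.998, -0.002], [0.998, 0.056, 0.001], [0.001, -0.002, -1.0]]
contact_force: [0.1, 0.4, -0.8]
opening: 0.0149
grasp_force: 97.4
```

{"name": "step_arm", "arguments": {"plan": [[[0, 0, 0], [0, 0, -0.9]], [[0, 0, 0], [0, 0, -0.9]], [[0, 0, 0], [0, 0, -0.9]], [[0, 0, 0], [0, 0, -0.2]], [[0, 0, 0], [0, 0, 0]], [[0, 0, 0], [0, 0, 0]]]}}

```text
t: 9.8
tcp_pos: [0.521, -0.2642, 0.2459]
ee_rot: [[-0.346, 0.938, -0.001], [0.938, 0.346, 0.0], [0.001, -0.0, -1.0]]
contact_force: [-0.0, 0.2, -1.1]
opening: 0.0146
grasp_force: 97.4
```

{"name": "step_arm", "arguments": {"plan": [[[0.88, 0.47, 0], [0, 0, 0]], [[0.88, 0.47, 0], [0, 0, 0]], [[0.88, 0.47, 0], [0, 0, 0]], [[0.88, 0.47, 0], [0, 0, 0]], [[0.88, 0.47, 0], [0, 0, 0]], [[0.88, 0.47, 0], [0, 0, 0]], [[0.88, 0.47, 0], [0, 0, 0]], [[0.88, 0.47, 0], [0, 0, 0]], [[0.88, 0.47, 0], [0, 0, 0]], [[0.88, 0.47, 0], [0, 0, 0]], [[0.88, 0.47, 0], [0, 0, 0]], [[0.88, 0.47, 0], [0, 0, 0]]]}}

```text
t: 11.0
tcp_pos: [0.5695, 0.0928, 0.2462]
ee_rot: [[-0.346, 0.938, -0.0], [0.938, 0.346, -0.0], [-0.0, -0.0, -1.0]]
contact_force: [1.3, -0.1, -0.4]
opening: 0.0149
grasp_force: 97.5
```

{"name": "step_arm", "arguments": {"plan": [[[0.88, 0.47, 0], [0, 0, 0]], [[0.88, 0.47, 0], [0, 0, 0]], [[0, 0, 0], [0, 0, 0]], [[0, 0, 0.6], [0, 0, 0]], [[0, 0, 0.8], [0, 0, 0]], [[0, 0, 0.8], [0, 0, 0]], [[0, 0, 0.8], [0, 0, 0]], [[0, 0, 0.6], [0, 0, 0]], [[0, 0, 0], [0, 0, 0]], [[0, 0, 0], [0, 0, 0]], [[0, 0, 0], [0, 0, 0]]]}}

```text
t: 12.1
tcp_pos: [0.5782, 0.1508, 0.1394]
ee_rot: [[-0.347, 0.938, 0.002], [0.938, 0.347, 0.0], [-0.0, 0.002, -1.0]]
contact_force: [0.0, 0.8, -0.9]
opening: 0.0146
grasp_force: 97.6
```

```bash
python3 - <<'E'
from h import *
t=ctrl.capture("top");s=ctrl.capture("side")
c=lambda im,x,y,w,h:cv2.resize(im[y:y+h,x:x+w],(400,400),interpolation=cv2.INTER_CUBIC)
cv2.imwrite("pics/c.png",np.hstack([c(t,110,200,130,130),c(s,200,280,130,130)])[:,:,::-1])
print(ctrl.get_obs()["tcp_pos"])
E
```

```text
[0.57819412 0.15090108 0.13940323]
```

View pics/c.png

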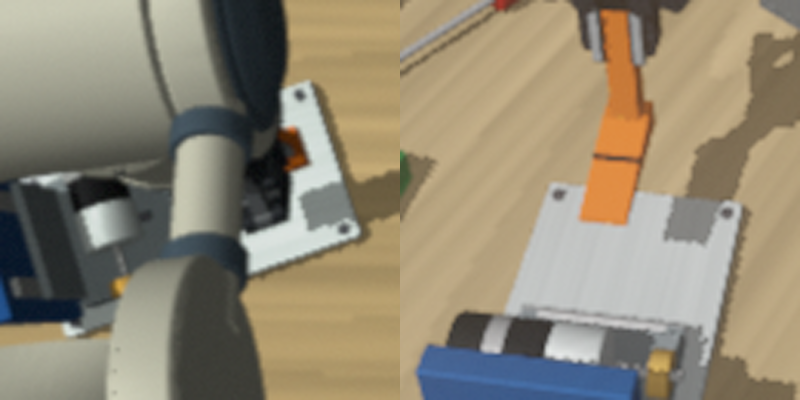

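```bash
python3 - <<'E'
from h import *
X=np.array([.5782,.151,.1394-.0613]); d=np.array([-.346,.938,0])
print("nose pred",proj("side",X+.068*d+[0,0,.0015]),"seen 266.6 352")
s=tri({"top":[170,267.5],"side":[265.6,384.2]});print("bar",s.x.round(4),s.fun.round(1))
p=[.544,.238,1.9256,0]; print("bar from stand",tf(p,[[-.006,0,.022]]).round(4))
for n in("top","side"):print([[round(q["p"],2),np.round(q["at"],3).tolist()] for q in ctrl.boxes_of(n,"lift_bar")])
c,s_=np.cos(p[2]),np.sin(p[2]);q=X[:2]-p[:2];print("wedge in stand",c*q[0]+s_*q[1],-s_*q[0]+c*q[1])
E
```

```text
nose pred [[265.51952713 351.91444425]] seen 266.6 352
bar [0.5422 0.2395 0.0306] [-0.1 -0.2  0.2  0. ]
bar from stand [[0.5461 0.2324 0.022 ]]
[[0.59, [0.524, 0.291, 0.057]]]
[[0.81, [0.523, 0.277, 0.059]]]
wedge in stand -0.09346247449898538 -0.001845497365618759
```

{"name": "step_arm", "arguments": {"plan": [[[0, 0, 0.5], [0, 0, 0]], [[0, 0, 0.5], [0, 0, 0]], [[0, 0, 0.5], [0, 0, 0]], [[0, 0, 0.4], [0, 0, 0]], [[0, 0, 0.2], [0, 0, 0]], [[0, 0, 0], [0, 0, 0]], [[0, 0, 0], [0, 0, 0]]]}}

```text
t: 13.0
tcp_pos: [0.5779, 0.151, 0.0757]
ee_rot: [[-0.348, 0.937, 0.001], [0.937, 0.348, 0.0], [-0.0, 0.001, -1.0]]
contact_force: [0.6, -0.2, -0.7]
opening: 0.015
grasp_force: 97.6
```

{"name": "step_arm", "arguments": {"plan": [[[0, 0, 0.05], [0, 0, 0]], [[0, 0, 0.03], [0, 0, 0]], [[0, 0, 0.03], [0, 0, 0]], [[0, 0, 0], [0, 0, 0]], [[0, 0, 0], [0, 0, 0]]]}}

```text
t: 13.5
tcp_pos: [0.5776, 0.1509, 0.072]
ee_rot: [[-0.348, 0.938, 0.0], [0.938, 0.348, 0.0], [-0.0, 0.0, -1.0]]
contact_force: [0.2, 0.8, -2.6]
opening: 0.0151
grasp_force: 97.6
```

{"name": "step_arm", "arguments": {"plan": [[[0, 0, 0.02], [0, 0, 0]], [[0, 0, 0.02], [0, 0, 0]], [[0, 0, 0], [0, 0, 0]], [[0, 0, 0], [0, 0, 0]]]}}

```text
t: 13.9
tcp_pos: [0.5778, 0.1509, 0.0715]
ee_rot: [[-0.348, 0.938, 0.001], [0.938, 0.348, 0.0], [-0.0, 0.001, -1.0]]
contact_force: [-3.3, -0.4, 10.8]
opening: 0.015
grasp_force: 99.2
```

{"name": "step_arm", "arguments": {"plan": [[[0, 0, 0.02], [0, 0, 0]], [[0, 0, 0], [0, 0, 0]], [[0, 0, 0], [0, 0, 0]]]}}

```text
t: 14.2
tcp_pos: [0.5779, 0.151, 0.0714]
ee_rot: [[-0.348, 0.938, 0.001], [0.938, 0.348, 0.0], [-0.0, 0.001, -1.0]]
contact_force: [-4.4, -1.0, 20.4]
opening: 0.0145
grasp_force: 100.7
```

{"name": "step_arm", "arguments": {"plan": [[[0.1, 0, -0.01], [0, 0, 0]], [[0.15, 0, 0], [0, 0, 0]], [[0.15, 0, 0], [0, 0, 0]], [[0.15, 0, 0], [0, 0, 0]], [[0.15, 0, 0], [0, 0, 0]], [[0.15, 0, 0], [0, 0, 0]], [[0.1, 0, 0], [0, 0, 0]], [[0, 0, 0], [0, 0, 0]], [[0, 0, 0], [0, 0, 0]]]}}

```text
t: 15.1
tcp_pos: [0.5688, 0.1779, 0.0715]
ee_rot: [[-0.348, 0.937, 0.003], [0.937, 0.348, 0.0], [-0.0, 0.003, -1.0]]
contact_force: [0.7, -0.8, 10.7]
opening: 0.0147
grasp_force: 99.3
```

{"name": "step_arm", "arguments": {"plan": [[[0.07, 0, 0], [0, 0, 0]], [[0.07, 0, 0], [0, 0, 0]], [[0, 0, 0], [0, 0, 0]]]}}

```text
t: 15.4
tcp_pos: [0.5674, 0.1816, 0.0715]
ee_rot: [[-0.348, 0.937, 0.003], [0.937, 0.348, 0.0], [-0.001, 0.003, -1.0]]
contact_force: [2.1, -3.4, 11.6]
opening: 0.0151
grasp_force: 99.2
```

{"name": "step_arm", "arguments": {"plan": [[[0.07, 0, 0], [0, 0, 0]], [[0.07, 0, 0], [0, 0, 0]], [[0, 0, 0], [0, 0, 0]]]}}

```text
t: 15.7
tcp_pos: [0.566, 0.1855, 0.0715]
ee_rot: [[-0.348, 0.937, 0.003], [0.937, 0.348, 0.0], [-0.001, 0.003, -1.0]]
contact_force: [1.8, -2.0, 10.8]
opening: 0.0148
grasp_force: 99.2
```

{"name": "step_arm", "arguments": {"plan": [[[0.07, 0, 0], [0, 0, 0]], [[0, 0, 0], [0, 0, 0]], [[0, 0, 0], [0, 0, 0]]]}}

```text
t: 16.0
tcp_pos: [0.5653, 0.1874, 0.0715]
ee_rot: [[-0.348, 0.938, 0.003], [0.938, 0.348, 0.0], [-0.001, 0.003, -1.0]]
contact_force: [2.8, -2.5, 11.0]
opening: 0.0149
grasp_force: 99.3
```

{"name": "step_arm", "arguments": {"plan": [[[0.07, 0, 0], [0, 0, 0]], [[0, 0, 0], [0, 0, 0]], [[0, 0, 0], [0, 0, 0]]]}}

```text
t: 16.3
tcp_pos: [0.5646, 0.1894, 0.0715]
ee_rot: [[-0.348, 0.938, 0.003], [0.938, 0.348, 0.0], [-0.001, 0.003, -1.0]]
contact_force: [2.1, -3.2, 11.1]
opening: 0.0147
grasp_force: 99.3
```

{"name": "step_arm", "arguments": {"plan": [[[0.07, 0, 0], [0, 0, 0]], [[0, 0, 0], [0, 0, 0]], [[0, 0, 0], [0, 0, 0]]]}}

```text
t: 16.6
tcp_pos: [0.5642, 0.1907, 0.0716]
ee_rot: [[-0.348, 0.937, 0.003], [0.937, 0.348, -0.001], [-0.002, 0.003, -1.0]]
contact_force: [3.8, -10.1, 11.9]
opening: 0.0144
grasp_force: 99.3
```

Contact with the bar shows at y≈0.190, about 42 mm of travel against 40 mm predicted. I'll push roughly 11 mm more, then check.

{"name": "step_arm", "arguments": {"plan": [[[0.07, 0, 0], [0, 0, 0]], [[0.07, 0, 0], [0, 0, 0]], [[0, 0, 0], [0, 0, 0]]]}}

```text
t: 16.9
tcp_pos: [0.5632, 0.1943, 0.0718]
ee_rot: [[-0.348, 0.937, 0.004], [0.937, 0.348, -0.001], [-0.003, 0.004, -1.0]]
contact_force: [5.2, -14.4, 11.4]
opening: 0.0149
grasp_force: 99.5
```

{"name": "step_arm", "arguments": {"plan": [[[0.07, 0, 0], [0, 0, 0]], [[0.07, 0, 0], [0, 0, 0]], [[0.07, 0, 0], [0, 0, 0]], [[0, 0, 0], [0, 0, 0]], [[0, 0, 0], [0, 0, 0]]]}}

```text
t: 17.4
tcp_pos: [0.561, 0.2002, 0.0717]
ee_rot: [[-0.348, 0.937, 0.004], [0.937, 0.348, -0.001], [-0.002, 0.004, -1.0]]
contact_force: [6.3, -14.3, 11.9]
opening: 0.0145
grasp_force: 99.4
```

```bash
python3 - <<'E'
from h import *
t=ctrl.capture("top");s=ctrl.capture("side")
a=cv2.imread("pics/side0.png")[:,:,::-1]
c=lambda im:cv2.resize(im[335:455,200:320],(400,400),interpolation=cv2.INTER_CUBIC)
cv2.imwrite("pics/d.png",np.hstack([c(a),c(s)])[:,:,::-1])
E
```

```text
(no output)
```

View pics/d.png

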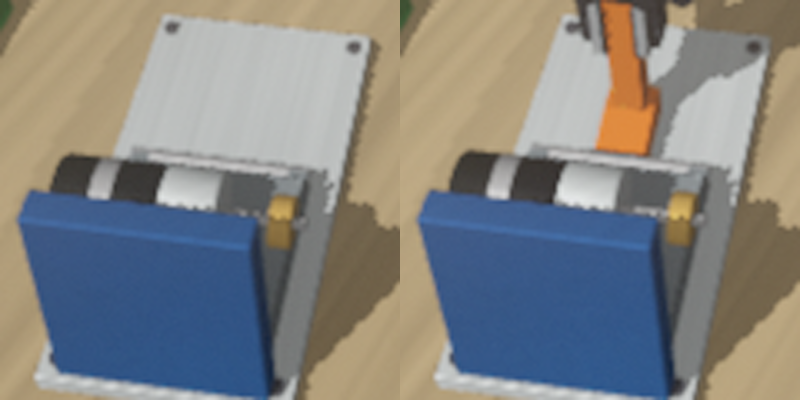

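The side view shows the wedge flat on the base and centred, with its nose under the bar. I'll measure the lift from the image shift of the motor.

```bash
cat >> h.py <<'E'
def lift(n,box):
    a=cv2.cvtColor(cv2.imread(f"pics/{n}0.png"),cv2.COLOR_BGR2GRAY)
    x,y,w,h=box; T=a[y:y+h,x:x+w].astype(np.float32); out=[]
    for _ in range(3):
        g=cv2.cvtColor(ctrl.capture(n),cv2.COLOR_RGB2GRAY)
        M=np.eye(2,3,dtype=np.float32)
        cc,M=cv2.findTransformECC(T,g[y:y+h,x:x+w].astype(np.float32),M,cv2.MOTION_TRANSLATION,(3,200,1e-6),None,3)
        out.append([M[0,2],M[1,2],cc])
    return np.mean(out,0).round(2)
E
python3 - <<'E'
from h import *
P=np.array([[.53,.28,.06],[.53,.28,.064]])
print("px per 4mm side",np.diff(proj("side",P),axis=0).round(2),"top",np.diff(proj("top",P),axis=0).round(2))
print("motor",lift("side",(214,380,54,13)),"gold",lift("side",(277,388,16,22)),"fixed plate/col",lift("side",(204,395,75,60)))
E
```

```text
px per 4mm side [[-0.24 -1.55]] top [[-0.69 -0.11]]
motor [-0.27 -1.    0.98] gold [-0.3  -0.58  0.95] fixed plate/col [-0.05 -0.03  1.  ]
```

The motor has moved 1.0 px, which is about 2.6 mm. That agrees with the 2.7 mm implied by travel, so about 5 mm of push remains.

{"name": "step_arm", "arguments": {"plan": [[[0.06, 0, 0], [0, 0, 0]], [[0.06, 0, 0], [0, 0, 0]], [[0.05, 0, 0], [0, 0, 0]], [[0, 0, 0], [0, 0, 0]], [[0, 0, 0], [0, 0, 0]], [[0, 0, 0], [0, 0, 0]]]}}

```text
t: 18.55
tcp_pos: [0.5593, 0.205, 0.0717]
ee_rot: [[-0.348, 0.938, 0.004], [0.938, 0.348, -0.001], [-0.002, 0.004, -1.0]]
contact_force: [6.7, -13.3, 12.4]
opening: 0.0148
grasp_force: 99.5
```

```bash
python3 - <<'E'
from h import *
print("motor",lift("side",(214,380,54,13)),"gold",lift("side",(277,388,16,22)))
s=ctrl.capture("side")
cv2.imwrite("pics/e.png",cv2.resize(s[330:430,220:320],(600,600),interpolation=cv2.INTER_CUBIC)[:,:,::-1])
o=ctrl.get_obs();print(o["tcp_pos"],o["contact_force"],o["ee_rot"][2])
E
```

```text
motor [-0.34 -1.55  0.99] gold [-0.41 -0.83  0.91]
[0.55923329 0.20497517 0.07167338] [  5.93825393 -14.23693246  11.15648405] [-0.00236873  0.00347593 -0.99999115]
```

View pics/e.png

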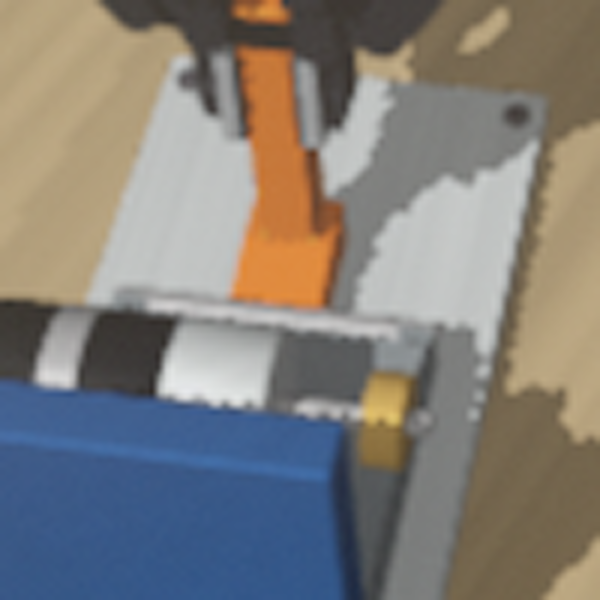

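The lift measures 1.55 px, about 4.0 mm, and travel agrees. The wedge is flat, gripped and pressed lightly, so I'm handing in.

```bash
python3 -c "
from bench import ctrl
print(ctrl.sign_off())"
```

```text
the job is handed in; nothing more can be done
None
```

I pulled the wedge from its blue holder, set it on the stand's base and pushed it under the bar; the carriage now sits about 4 mm clear, with the wedge still gripped by its post, and the job is handed in.

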